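# Tip the stopper carrier into its red corner over the catch tray

## Task

The blue carrier holds five washed stoppers scattered over its floor: lift it by its bar handle, take it across so that its red corner is over the metal catch tray, and lean it well over towards that corner until all five stoppers have slid together into the red corner, ready to be picked out. Finish while still holding it there, clearly tilted and still, in the gripper alone (resting neither on the tray nor on the bench), with every stopper still inside and the bottles, jar, beaker and bowl standing around left where they are.

Things in the scene. Friction and masses are not known exactly. Their poses are not given: they have to be found in the camera images.
- carrier_grip (a point): Centre of the handle bar of the loose blue carrier (about 0.3 kg): an open tote 200 mm long (x), 140 wide (y), 50 deep, walls and floor 4. The grey 18 x 18 mm bar runs along x over its middle, end wall to end wall, on a 30 mm wide post at each end. Point: bar centre, 110 mm above the underside (51 mm of air below the bar to rim level). Axes: x along the bar, y across, z up.
- red_corner (a point): Inner floor corner of the carrier at its red-capped corner (the only red corner), where floor and two walls meet: 96 mm along +x, 66 mm along +y and 106 mm below the handle bar's centre, in the carrier's axes. Same axes as the carrier. The red cap covers the rim and 45 mm of both walls.
- catch_tray: Shallow bare-metal catch tray fixed to the bench, 180 mm (its x) by 140 mm (its y), rim 20 mm high, open on top. Origin at the centre of its underside, on the bench.
- bench: The dark bench top, at z = 0.
- stopper0_mid (a point): One of five identical loose white stoppers, 20 g, in the carrier: flanged plug 24 mm high standing on its head (flange 22 mm across, 8 thick; stem 15 across). Point: its centre, half-way up. Slippery, friction about 0.17 (0.14 to 0.2): they slide to the red corner when the carrier leans some 30 to 40 degrees straight towards it.
- stopper1_mid (a point): Another of the five stoppers, like stopper0; its centre.
- stopper2_mid (a point): Another of the five stoppers, like stopper0; its centre.
- stopper3_mid (a point): Another of the five stoppers, like stopper0; its centre.
- stopper4_mid (a point): Another of the five stoppers, like stopper0; its centre.
- poly_bottle_mid (a point): White plastic bottle, 60 mm across, 130 mm high; a bystander, to be left alone. Point at its centre, half-way up.
- poly_bottle_small_mid (a point): Small white plastic bottle, 48 mm across, 100 mm high; a bystander, to be left alone. Point at its centre, half-way up.
- amber_bottle_mid (a point): Amber glass bottle with black cap, 72 mm across, 170 mm high; a bystander, to be left alone. Point at its centre, half-way up.
- jar_mid (a point): Small glass jar with black lid, 56 mm across, 70 mm high; a bystander, to be left alone. Point at its centre, half-way up.
- mortar_mid (a point): White ceramic bowl, 110 mm across, 60 mm high; a bystander, to be left alone. Point at its centre, half-way up.
- beaker_mid (a point): Glass beaker, 70 mm across, 90 mm high; a bystander, to be left alone. Point at its centre, half-way up.
- carrier: The whole blue carrier; origin at the centre of its underside, axes as carrier_grip.
- stopper0: Stopper 0; origin at the centre of its flange's flat face (its underside as it stands at the start).
- stopper1: Stopper 1; origin at the centre of its flange's flat face (its underside as it stands at the start).
- stopper2: Stopper 2; origin at the centre of its flange's flat face (its underside as it stands at the start).
- stopper3: Stopper 3; origin at the centre of its flange's flat face (its underside as it stands at the start).
- stopper4: Stopper 4; origin at the centre of its flange's flat face (its underside as it stands at the start).

How it is judged (in metres and radians):
On the way:
1. the carrier is lifted clear of the bench with the stoppers in it (height (world z) of red_corner above 0.03 m and height (world z) of carrier_grip above 0.13 m and contact force between carrier and bench below 0.2 N), for 0.2 s.
At the end, for the whole second after the job is handed in: All five stoppers at rest within 90 mm of the red inner floor corner; carrier still, leaning 0.25 to 1.05 rad, gripped, touching neither tray nor bench, red corner over 25 mm up and inside the tray's outline from above (distance between each of stopper0_mid, stopper1_mid, stopper2_mid, stopper3_mid, stopper4_mid and red_corner below 0.09 m and linear speed of each of stopper0, stopper1, stopper2, stopper3, stopper4 below 0.06 m/s and angle between carrier_grip's own z axis and vertical between 0.25 and 1.05 rad and height (world z) of red_corner above 0.025 m and x of red_corner in the frame of catch_tray between -0.09 and 0.09 m and y of red_corner in the frame of catch_tray between -0.07 and 0.07 m and contact force between carrier and the fingers above 1 N and contact force between carrier and catch_tray below 0.2 N and contact force between carrier and bench below 0.2 N and linear speed of carrier below 0.05 m/s); the arm keeps its last pose, push and grip.
It fails at once if a bystander (bottle, jar, beaker or bowl) is moved by more than 30 mm (distance of any of poly_bottle_mid, poly_bottle_small_mid, amber_bottle_mid, jar_mid, mortar_mid, beaker_mid from where it was at the start of the episode above 0.03 m).
It also fails if it takes over 43 s, if anything falls off the work surface, if the arm or the gripper's body presses on something with over 40 N, if the wrist force passes 120 N, or if a joint passes its speed limit or range.

## Robot

A 6-joint arm with a two-finger parallel gripper is mounted at the origin on the work surface. World frame = base frame: x ahead of the robot, y to its left, z up, the work surface at z = 0. Lengths are in mm, angles in rad, forces in N, time in s.
With the tool pointing down it reaches from about 350 to 875 mm from the base axis. Payload 4.2 kg.
Tool frame: the origin (TCP) lies at the very end of the fingers, on their centre line; the grasp point (between the pads) lies 19 mm behind it; z points along the fingers, y is the direction in which the jaws open and shut (so a half turn about z gives the same grasp; the last joint's range is limited). The gripper opens to 85 mm and grips with 20 to 120 N. Pads are 22 mm wide; open, the fingers measure 114 mm over their backs; the gripper's body (76 mm by 85 mm) begins 54 mm behind the grasp point. The pads swing forward as they close: fully open they stand 13 mm farther back than shut.
Start: joints at [-0.971, 0.385, 0.008, 0, -1.194, -0.259], TCP at [208.915, -589.028, 231.312] pointing down, gripper open.
Joint ranges: [-3.14, 3.14], [-1.21, 2.06], [-1.07, 1.41], [-3.16, 2.05], [-2.99, -0.16], [-3.1, 3.1]. Speed limits (rad/s): [2.79, 2.79, 3.14, 3.14, 3.14, 3.14].

## Interface

Orientations are given as a unit quaternion [x, y, z, w].
In Python, from bench import arm gives the robot as it stands.
- The arm moves only by the tool apply_moves, never from a script. Its argument "plan" is one flat list of numbers, 5 for each row, row after row: the gripper's target within -1 to 1 (shut at 1, half-way at 0, fully open at -1), then the shift along the world's x, y, z in m, then the turn about the world's z in degrees. A call has 1 to 8 rows; each row is the pose to reach, as a shift and turn from the pose commanded when the call began; what a row does not reach only later rows make up. A row lasts 1/12 s, in which the tool goes at most 41.7 mm and 7.16 degrees, less where a joint would pass 70% of its speed; a pose out of reach is approached as far as the arm can. A call with a gripper value outside its range is refused whole. The fingers move at their own pace and stop on an object; the grip force is fixed at half the most. Time passes only in rows, so rows that repeat a pose let the fingers close. It gives the time, the measured TCP pose, the force and the opening at its end, in the units of the state.
- arm.read_state(): the state, without advancing time (a new reading comes with each control period).
- arm.get_image(name): name is "side" or "top"; returns a dict with "color" (400x640x3 uint8, red, green, blue), "range_z" (400x640 float32, mm along the optical axis (not along the pixel's ray), 0 where there is no reading), "camera_matrix" (3x3 intrinsics, pixels), "k1" (the pictures are not rectified: a ray, as slopes to the right and down, at radius r is drawn at 1 + k1 r^2 times it, then the intrinsics apply), "camera_from_world" (4x4, takes a point from world to camera coordinates). Camera axes: x right, y down, z forward; pixel columns grow to the right and rows downward; lengths in mm; the calibration is good to about 2 mm. A picture is of the moment at which its call begins.
- arm.job_done(): hands the job in, once; it reports no verdict.
The state is a dict: "clock": time; "joints": joint angles; "joint_vel": joint speeds; "joint_efforts": joint torques, N m; "position": TCP position; "ee_rot": TCP orientation; "contact_force": force on the tool from outside, world axes, zero at the start; "wrist_torque": the same for the moment, N m; "gripper_width": finger opening in mm.
Only numpy, scipy, OpenCV 4.12 (cv2) and the standard library are available. Lean on these libraries where they do the work, as an engineer would, in place of code of your own. Each camera call takes 0.05 s, during which the arm holds its last target.

## Working session

There is one attempt and no reset: what is moved stays moved. The work goes in short steps, Python scripts to look and compute and a tool call to move; the robot and the scene stay as the last step left them, time stands still between calls to the robot, and variables do not carry over. Pictures are saved under pics/ and viewed, and the job is handed in when it is done.

Besides the shell and the picture viewer there is one more tool, called after ">>>" as name(argument=value, ...) on one line, values as JSON. apply_moves: Moves the arm, as the interface text tells. Its arguments: {"type":"object","properties":{"plan":{"type":"array","items":{"type":"number"}}},"required":["plan"]}

```bash
ls; mkdir -p pics
cat > h.py <<'E'
import numpy as np,cv2
from bench import arm
def snap(tag):
    o={}
    for n in("side","top"):
        d=arm.get_image(n); o[n]=d
        cv2.imwrite(f"pics/{tag}_{n}.png",d["color"][:,:,::-1]); np.savez(f"pics/{tag}_{n}.npz",**d)
    return o
def load(tag,n): return dict(np.load(f"pics/{tag}_{n}.npz"))
def dist(d): return np.array([float(d["k1"]),0,0,0,0])
def world_map(d):
    h,w=d["range_z"].shape
    uv=np.stack(np.meshgrid(np.arange(w),np.arange(h)),-1).reshape(-1,1,2).astype(np.float64)
    n=cv2.undistortPoints(uv,d["camera_matrix"],dist(d)).reshape(h,w,2)
    z=d["range_z"][...,None]; P=np.concatenate([n*z,z],-1)
    M=np.linalg.inv(d["camera_from_world"]); return P@M[:3,:3].T+M[:3,3]
def ray(d,uv,z):
    n=cv2.undistortPoints(np.array(uv,float).reshape(-1,1,2),d["camera_matrix"],dist(d)).reshape(-1,2)
    M=np.linalg.inv(d["camera_from_world"]); D=np.c_[n,np.ones(len(n))]@M[:3,:3].T; c=M[:3,3]
    return c+D*((z-c[2])/D[:,2])[:,None]
def proj(d,P):
    C=d["camera_from_world"]; return cv2.projectPoints(np.array(P,float).reshape(-1,1,3),cv2.Rodrigues(C[:3,:3].copy())[0],C[:3,3].copy(),d["camera_matrix"],dist(d))[0].reshape(-1,2)
E
python3 - <<'E'
from h import *
print(arm.read_state()); o=snap("a")
for n in o: print(n,np.linalg.inv(o[n]["camera_from_world"])[:3].round(2).tolist(),o[n]["camera_matrix"].tolist(),o[n]["k1"])
E
```

```text
pics
{'clock': 0.0, 'joints': array([-9.71399353e-01,  3.85541005e-01,  6.62119468e-03, -5.08178027e-04,
       -1.19399346e+00, -2.58622521e-01]), 'joint_vel': array([-0.00115283, -0.00099824,  0.00124012,  0.00204278, -0.00090101,
        0.00091256]), 'joint_efforts': array([ 1.55040085e-03, -3.92290378e+01,  1.88398844e+01,  4.18625504e+00,
       -4.73351523e-03,  4.24744783e-06]), 'position': array([ 208.72237492, -588.49506501,  230.22779519]), 'ee_rot': array([-1.69471495e-01,  9.85534493e-01,  1.06078729e-03, -2.25529630e-04]), 'contact_force': array([-0.16827296, -0.0316908 ,  0.50951193]), 'wrist_torque': array([-0.06410783, -0.03786881, -0.05196214]), 'gripper_width': 85.24217251828833}
side [[-0.89, -0.24, 0.38, 157.07], [-0.45, 0.46, -0.76, 851.71], [0.0, -0.86, -0.52, 713.33]] [[454.7204164895938, 0.0, 326.43873018167886], [0.0, 454.7204164895938, 201.98216624877224], [0.0, 0.0, 1.0]] -0.025401702210974934
top [[0.02, -0.97, 0.23, 408.86], [-1.0, -0.02, 0.01, -39.72], [-0.0, -0.23, -0.97, 969.52]] [[373.0968082219086, 0.0, 314.99705161046643], [0.0, 373.0968082219086, 197.42880904535457], [0.0, 0.0, 1.0]] -0.004491990606770925
```

View pics/a_side.png

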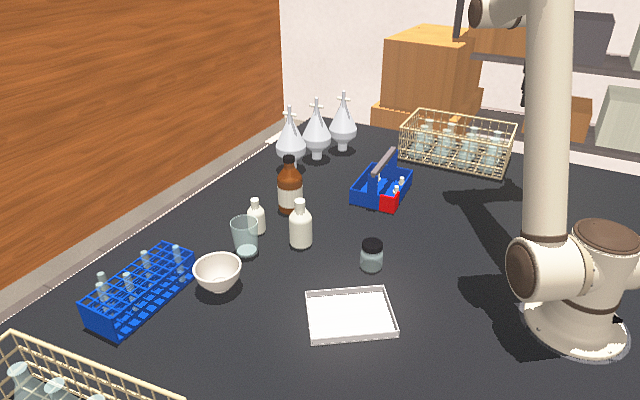

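View pics/a_top.png

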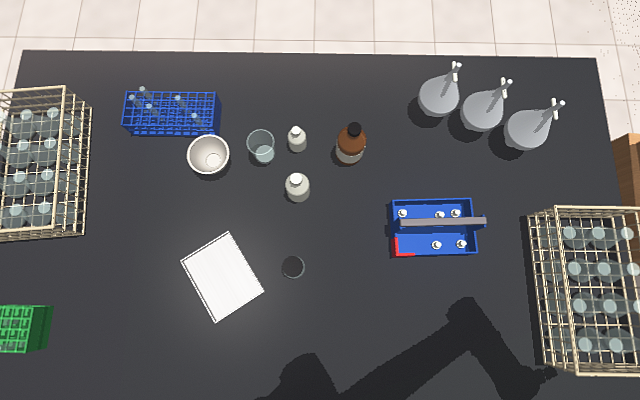

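Run:
```python
from h import *
d=load("a","top"); s=load("a","side"); W=world_map(d)
hsv=cv2.cvtColor(d["color"],cv2.COLOR_RGB2HSV)
roi=np.zeros(W.shape[:2],bool); roi[185:270,380:495]=1
blue=cv2.inRange(hsv,(100,120,60),(130,255,255))>0; red=(cv2.inRange(hsv,(0,150,80),(8,255,255))>0)|(cv2.inRange(hsv,(172,150,80),(180,255,255))>0)
Z=W[...,2]
m=roi&(blue|red)&(Z>40)&(Z<58)
r=cv2.minAreaRect(W[m][:,:2].astype(np.float32)); print("rim",m.sum(),r,cv2.boxPoints(r).round(1).tolist())
mb=roi&(Z>112)&(Z<125); print("bar",mb.sum(),cv2.minAreaRect(W[mb][:,:2].astype(np.float32)),np.median(Z[mb]))
mr=roi&red&(Z>40); print("red",W[mr].mean(0), W[mr].min(0),W[mr].max(0))
# stoppers
ms=roi&(Z>18)&(Z<36)&(hsv[...,1]<70)
n,l,st,c=cv2.connectedComponentsWithStats(ms.astype(np.uint8))
for i in range(1,n):
    if st[i,4]>5: print("st",c[i].round(),st[i,4],W[l==i].mean(0).round(1))
# tray
mt=(hsv[...,1]<40)&(hsv[...,2]>120); mt[:, :170]=0; mt[:,275:]=0; mt[:225]=0; mt[330:]=0
r=cv2.minAreaRect(W[mt&(Z<35)][:,:2].astype(np.float32)); print("tray",r,cv2.boxPoints(r).round(1).tolist(), np.percentile(Z[mt],[5,50,95]))
for nme,b in dict(poly=(280,165,315,205),small=(285,120,308,155),amber=(330,115,372,168),jar=(278,250,310,282),bowl=(182,130,235,180),beaker=(243,125,278,168)).items():
    x0,y0,x1,y1=b; q=W[y0:y1,x0:x1].reshape(-1,3); q=q[(q[:,2]>25)&(q[:,2]<250)]
    rr=cv2.minAreaRect(q[:,:2].astype(np.float32)); print(nme,np.array(rr[0]).round(0),np.array(rr[1]).round(0),q[:,2].max().round())
print(proj(s,[[209,-589,230],[300,-300,100]]),proj(d,[[209,-589,230]]))
```

```text
rim 625 ((561.2301635742188, -328.69012451171875), (141.70272827148438, 203.57725524902344), 2.4014620780944824) [[486.20001220703125, -230.0], [494.70001220703125, -433.3999938964844], [636.2999877929688, -427.3999938964844], [627.7999877929688, -224.0]]
bar 680 ((561.2152099609375, -328.76019287109375), (19.374521255493164, 200.80186462402344), 1.8161357641220093) 118.28430266531853
red [ 500.73228809 -243.0301034    50.69819177] [ 487.41919105 -275.79217445   40.08306783] [ 531.86194641 -228.21400132   56.17573484]
st [402. 212.] 25 [ 599.6 -257.5   26.4]
st [456. 212.] 32 [ 601.7 -395.5   26. ]
st [440. 214.] 31 [ 595.7 -354.4   25.7]
st [462. 243.] 32 [ 522.2 -405.2   25.6]
st [437. 244.] 31 [ 518.6 -341.6   25.7]
tray ((432.6650390625, 202.67697143554688), (187.10476684570312, 147.90496826171875), 33.77661895751953) [[313.79998779296875, 212.10000610351562], [396.0, 89.19999694824219], [551.5, 193.1999969482422], [469.29998779296875, 316.20001220703125]] [-0.33911399  2.82209439 19.14849966]
poly [653.  14.] [55. 59.] 132.0
small [785.  19.] [38. 45.] 103.0
amber [ 762. -118.] [72. 63.] 173.0
jar [455.  18.] [49. 53.] 73.0
bowl [759. 254.] [150. 108.] 64.0
beaker [761. 107.] [69. 68.] 93.0
[[525.13500681 115.1264967 ]
 [467.86478918 187.35164327]] [[620.01925722 406.02607204]]
```

>>> apply_moves(plan=[-1,0.02,0.03,0,7,-1,0.04,0.065,0,14,-1,0.065,0.1,0,21,-1,0.09,0.13,0,28,-1,0.12,0.16,0,35,-1,0.15,0.185,0,42,-1,0.18,0.21,0,49,-1,0.215,0.23,0,56])

```text
clock: 0.77
position: [424.2, -356.8, 231.4]
ee_rot: [-0.615, 0.789, 0.0, 0.0]
contact_force: [0.4, -0.8, 0.3]
gripper_width: 85.1
```

>>> apply_moves(plan=[-1,0.04,0.015,0,7,-1,0.08,0.015,0,14,-1,0.115,0.015,-0.02,16.7,-1,0.138,0.015,-0.04,16.7,-1,0.138,0.015,-0.06,16.7,-1,0.138,0.015,-0.06,16.7])

```text
clock: 1.27
position: [560.3, -342.0, 164.7]
ee_rot: [0.721, -0.693, -0.006, 0.002]
contact_force: [-0.8, -0.0, -1.4]
gripper_width: 85.6
```

```bash
cat > st.py <<'E'
from h import *
from scipy.spatial.transform import Rotation as R
s=arm.read_state(); M=R.from_quat(s["ee_rot"]).as_matrix()
print("t",round(s["clock"],2),"p",s["position"].round(1),"yhead",np.degrees(np.arctan2(M[1,1],M[0,1])).round(2),"z",M[:,2].round(3),"F",s["contact_force"].round(1),"T",s["wrist_torque"].round(2),"w",round(s["gripper_width"],1),"j",s["joints"].round(2))
E
python3 st.py; python3 -c "
from h import *
snap('b')"
```

```text
t 1.27 p [ 560.3 -342.   164.7] yhead -177.76 z [-0.01   0.005 -1.   ] F [-0.8 -0.  -1.4] T [ 0.03  0.11 -0.02] w 85.6 j [-0.3   0.49  0.01 -0.   -1.1   0.34]
```

View pics/b_side.png

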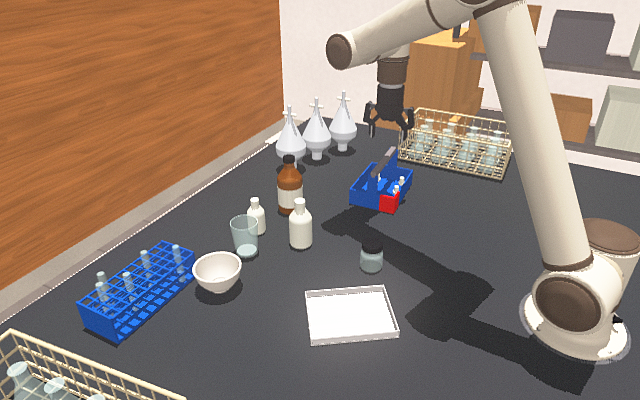

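View pics/b_top.png

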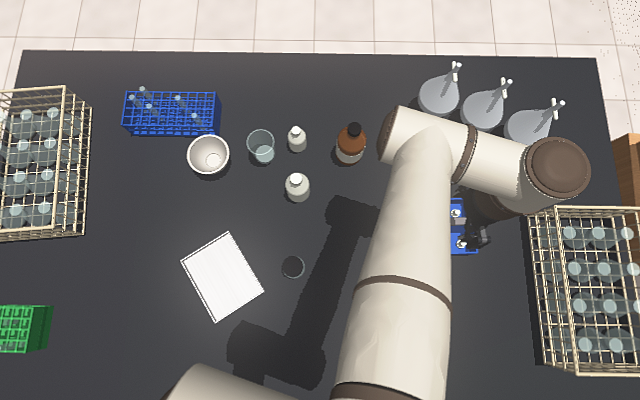

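Run:
```python
from h import *
for n in("top","side"):
    d=load("b",n); P=[[560,-342,165],[561,-329,119],[561.8,-343.7,110]]; q=proj(d,P); print(n,q.round())
    im=d["color"][:,:,::-1].copy()
    for u,v in q: cv2.circle(im,(int(u),int(v)),2,(0,255,0),-1)
    u,v=q[0].astype(int); x0=max(0,u-80);y0=max(0,v-80)
    cv2.imwrite(f"pics/c_{n}.png",cv2.resize(im[y0:y0+150,x0:x0+200],(800,600)))
```

```text
top [[456. 218.]
 [443. 221.]
 [448. 222.]]
side [[386. 143.]
 [383. 158.]
 [385. 159.]]
```

View pics/c_side.png

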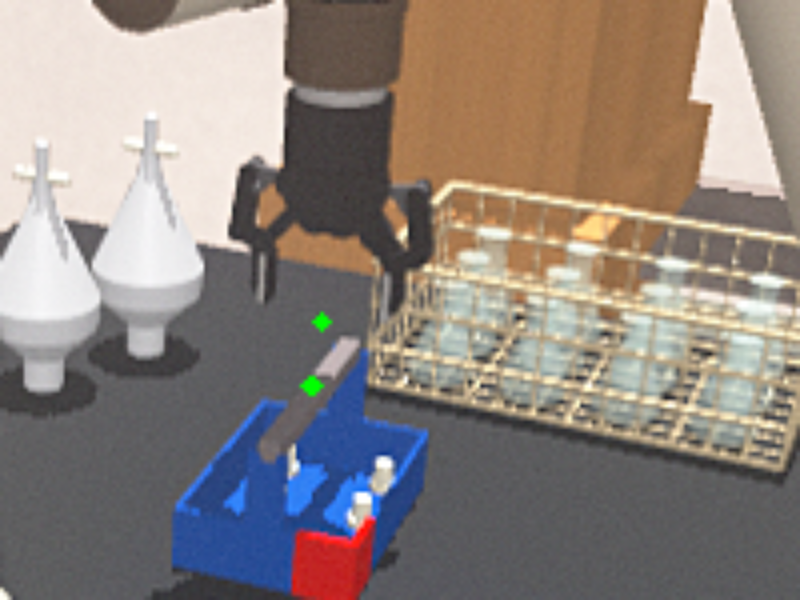

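View pics/c_top.png

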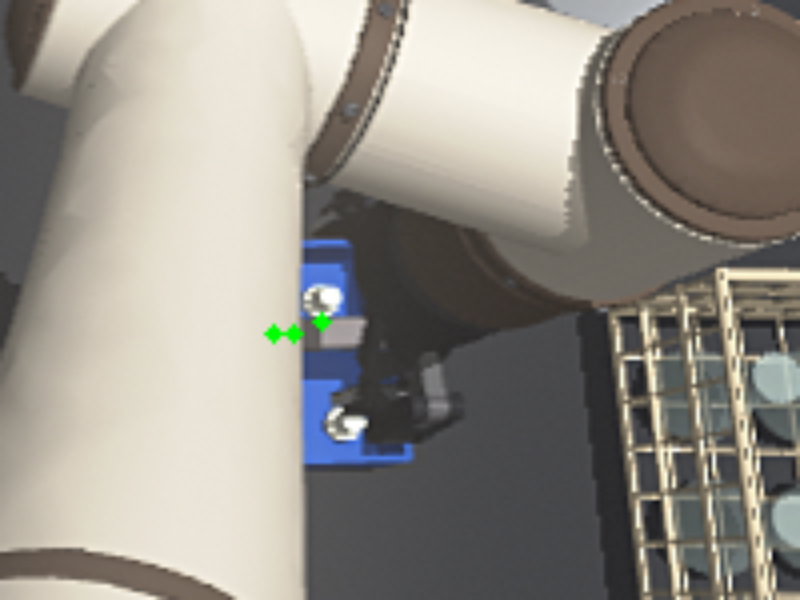

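>>> apply_moves(plan=[-1,0,-0.001,-0.025,0,-1,0,-0.001,-0.05,0,-1,0,-0.001,-0.07,0,-1,0,-0.001,-0.08,0,-1,0,-0.001,-0.08,0,1,0,-0.001,-0.08,0,1,0,-0.001,-0.08,0,1,0,-0.001,-0.08,0])

```text
clock: 2.03
position: [563.0, -345.6, 93.6]
ee_rot: [0.721, -0.693, 0.002, -0.001]
contact_force: [0.4, -0.3, 1.3]
gripper_width: 51.8
```

>>> apply_moves(plan=[1,0,0,0,0,1,0,0,0,0,1,0,0,0,0])

```text
clock: 2.28
position: [562.3, -345.2, 92.3]
ee_rot: [0.721, -0.693, 0.001, -0.0]
contact_force: [1.0, -1.3, -1.6]
gripper_width: 17.0
```

```bash
python3 st.py
```

```text
t 2.28 p [ 562.3 -345.2   92.3] yhead -177.75 z [ 0.001 -0.001 -1.   ] F [ 1.  -1.3 -1.6] T [-0.29 -0.11 -0.05] w 17.0 j [-0.31  0.56 -0.07  0.   -0.94  0.34]
```

>>> apply_moves(plan=[1,0,0,0,0,1,0,0,0.01,0,1,0,0,0.025,0,1,0,0,0.045,0,1,0,0,0.065,0,1,0,0,0.08,0,1,0,0,0.09,0,1,0,0,0.09,0])

```text
clock: 2.95
position: [562.6, -345.3, 183.3]
ee_rot: [0.721, -0.693, 0.001, -0.001]
contact_force: [0.4, -0.4, -4.2]
gripper_width: 17.0
```

```bash
python3 st.py;  python3 -c "
from h import *
snap('d')
for n in ('top','side'):
    d=load('d',n); u,v=proj(d,[[561,-329,200]])[0].astype(int); im=d['color'][:,:,::-1][max(0,v-75):v+75,max(0,u-100):u+100]
    cv2.imwrite(f'pics/d2_{n}.png',cv2.resize(im,(800,600)))
"
```

```text
t 2.95 p [ 562.6 -345.3  183.3] yhead -177.77 z [ 0.003 -0.001 -1.   ] F [ 0.4 -0.4 -4.2] T [-0.14 -0.07  0.01] w 17.0 j [-0.31  0.48  0.03  0.   -1.12  0.34]
```

View pics/d2_side.png

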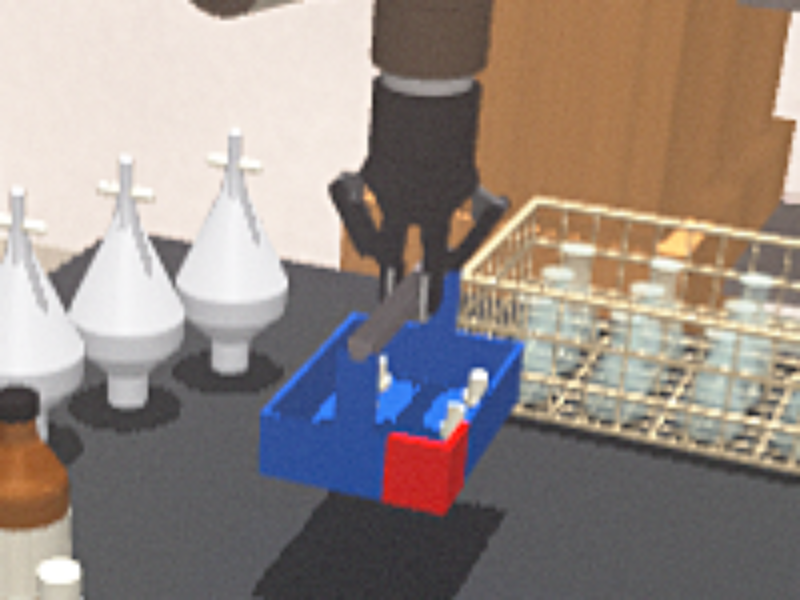

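>>> apply_moves(plan=[1,-0.006,0,0,0,1,-0.019,-0.001,0,0,1,-0.039,-0.0015,0,0,1,-0.066,-0.0025,0,0,1,-0.1,-0.004,0,0,1,-0.14,-0.005,0,0,1,-0.14,-0.005,0,0,1,-0.14,-0.005,0,0])

```text
clock: 3.72
position: [418.4, -349.4, 180.2]
ee_rot: [0.72, -0.694, -0.002, 0.0]
contact_force: [0.7, -0.3, -4.4]
gripper_width: 16.9
```

```bash
python3 st.py;  python3 -c "
from h import *
snap('e')
for n in ('top','side'):
    d=load('e',n); u,v=proj(d,[[421,-335,200]])[0].astype(int); im=d['color'][:,:,::-1][max(0,v-75):v+75,max(0,u-100):u+100]
    cv2.imwrite(f'pics/e2_{n}.png',cv2.resize(im,(800,600)))
"
```

```text
t 3.72 p [ 418.4 -349.4  180.2] yhead -177.9 z [-0.003  0.002 -1.   ] F [ 0.7 -0.3 -4.4] T [-0.15 -0.17 -0.05] w 16.9 j [-0.4   0.3  -0.26 -0.   -1.02  0.44]
```

View pics/e2_side.png

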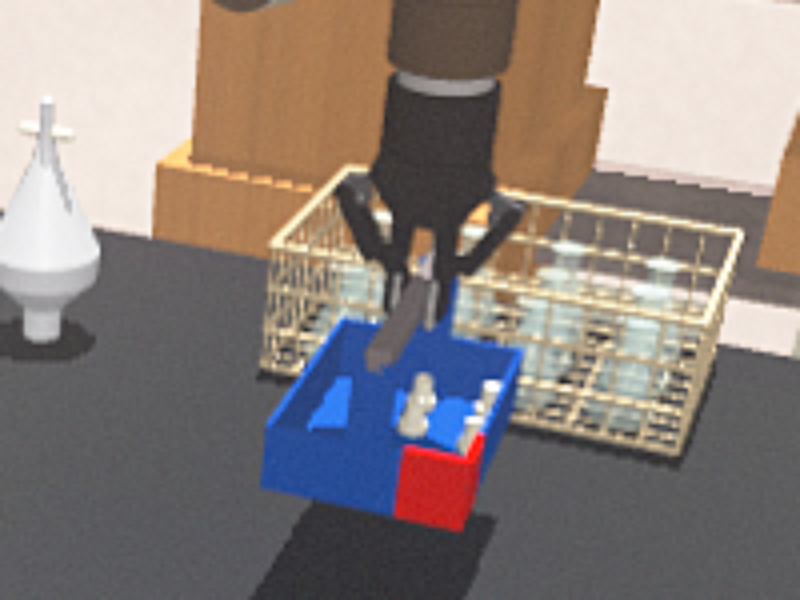

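View pics/e2_top.png

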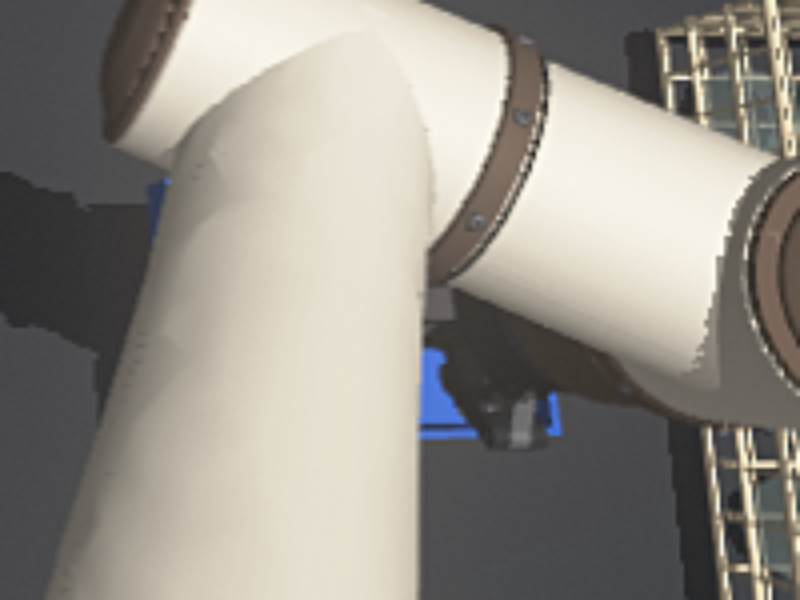

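```bash
cat > loc.py <<'E'
# level carrier: stopper pixels in carrier coords. args: tag, gripx,gripy,tcpz,heading
import sys
from h import *
tag=sys.argv[1]; gx,gy,tz,hd=map(float,sys.argv[2:6]); a=np.radians(hd)
ex=np.array([np.cos(a),np.sin(a)]); ey=np.array([-ex[1],ex[0]])
d=load(tag,"side"); W=world_map(d); hsv=cv2.cvtColor(d["color"],cv2.COLOR_RGB2HSV)
q=W[...,:2]-[gx,gy]; X=q@ex-15; Y=q@ey; Z=W[...,2]-(tz-91)
m=(abs(X)<100)&(abs(Y)<70)&(Z>6)&(Z<40)&(hsv[...,1]<90)&(hsv[...,2]>90)
n,l,st,c=cv2.connectedComponentsWithStats(m.astype(np.uint8))
for i in range(1,n):
    if st[i,4]>6: k=l==i; print(c[i].round(),st[i,4],"X",np.percentile(X[k],[10,50,90]).round(),"Y",np.percentile(Y[k],[10,50,90]).round(),"Z",np.percentile(Z[k],[10,90]).round())
E
python3 loc.py e 418.4 -349.4 180.2 92.1; python3 loc.py d 562.6 -345.3 183.3 92.2
```

```text
[436. 167.] 83 X [-64. -24. -12.] Y [ 3. 11. 18.] Z [ 9. 25.]
[452. 169.] 59 X [-77. -62.  -0.] Y [50. 55. 60.] Z [10. 26.]
[381. 151.] 17 X [-76. -65. -59.] Y [-34. -30. -27.] Z [ 9. 24.]
[404. 154.] 41 X [-91. -69. -64.] Y [38. 44. 49.] Z [ 9. 26.]
[398. 162.] 26 X [-8. -4. -1.] Y [40. 44. 50.] Z [10. 26.]
```

>>> apply_moves(plan=[1,0.001,0.007,0.003,2,1,0.003,0.021,0.01,5,1,0.007,0.041,0.02,10,1,0.011,0.069,0.03,15,1,0.017,0.103,0.04,20,1,0.023,0.14,0.05,25,1,0.029,0.178,0.06,30,1,0.036,0.215,0.068,35])

```text
clock: 4.48
position: [458.6, -132.5, 250.2]
ee_rot: [0.897, -0.441, 0.0, -0.0]
contact_force: [2.1, -1.1, -4.7]
gripper_width: 17.2
```

>>> apply_moves(plan=[1,0.006,0.037,0,5,1,0.012,0.074,0,10,1,0.018,0.111,0,15,1,0.026,0.147,0,20,1,0.036,0.182,0,25,1,0.048,0.217,0,30,1,0.06,0.252,0,35,1,0.072,0.287,0,40])

```text
clock: 5.15
position: [530.2, 155.2, 249.3]
ee_rot: [0.994, -0.108, -0.0, -0.0]
contact_force: [1.5, -0.4, -4.6]
gripper_width: 16.9
```

>>> apply_moves(plan=[1,0.012,0.035,0,6,1,0.024,0.069,0,12,1,0.035,0.1,0,18,1,0.045,0.126,0,24,1,0.052,0.148,0,30,1,0.058,0.165,0,36,1,0.063,0.179,0,42,1,0.0675,0.191,0,46.7])

```text
clock: 5.82
position: [597.2, 345.9, 248.0]
ee_rot: [0.955, 0.296, -0.001, 0.0]
contact_force: [-0.5, -0.1, -5.5]
gripper_width: 17.1
```

```bash
python3 st.py;  cat > sn.py <<'E'
import sys
from h import *
t=sys.argv[1]; P=list(map(float,sys.argv[2:5]))
snap(t)
for n in ('top','side'):
    d=load(t,n); u,v=proj(d,[P])[0].astype(int); im=d['color'][:,:,::-1]; v=min(max(v,90),310);u=min(max(u,120),520); im=im[v-90:v+90,u-120:u+120]
    cv2.imwrite(f'pics/{t}2_{n}.png',cv2.resize(im,(800,600)))
E
python3 sn.py f 597 343 200
```

```text
t 5.82 p [597.2 345.9 248. ] yhead -55.6 z [-0.001 -0.    -1.   ] F [-0.5 -0.1 -5.5] T [ 0.03 -0.    0.01] w 17.1 j [ 0.76  0.49  0.22 -0.   -1.3   1.41]
```

View pics/f2_side.png

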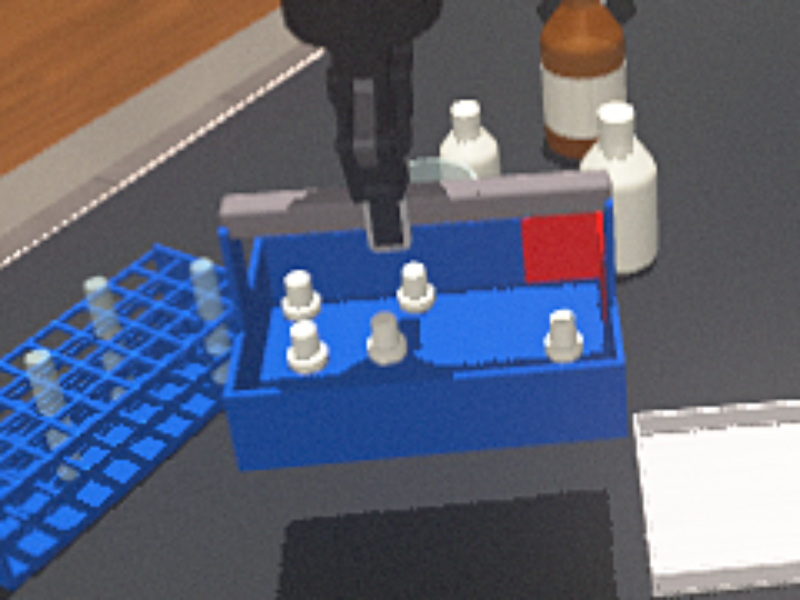

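View pics/f_top.png

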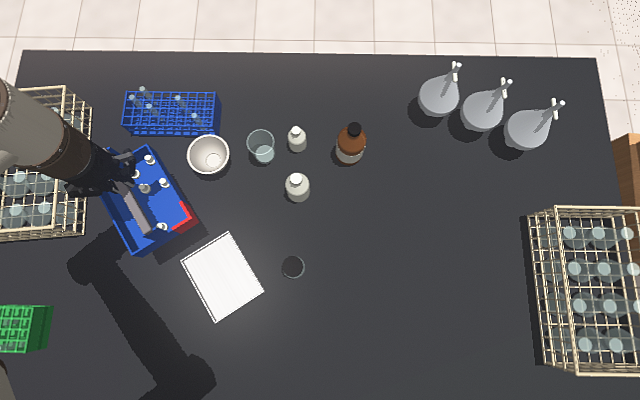

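```bash
python3 loc.py f 597.2 345.9 248 214.2; sed 's/"side"/"top"/' loc.py > loct.py; python3 loct.py f 597.2 345.9 248 214.2
```

```text
[239. 253.] 125 X [-18. -11.  -4.] Y [44. 48. 56.] Z [ 9. 28.]
[205. 263.] 266 X [-82. -73. -64.] Y [-2.  9. 52.] Z [ 9. 28.]
[230. 268.] 133 X [-33. -25. -19.] Y [-1.  4.  9.] Z [ 9. 28.]
[283. 268.] 127 X [65. 71. 78.] Y [-11.  -7.  -1.] Z [ 8. 29.]
[149. 159.] 79 X [-88. -80. -76.] Y [45. 51. 57.] Z [ 9. 27.]
[136. 174.] 41 X [-77. -69. -66.] Y [ 1. 10. 15.] Z [ 8. 17.]
[164. 183.] 63 X [-22. -13. -10.] Y [48. 54. 59.] Z [10. 27.]
[145. 188.] 86 X [-35. -27. -23.] Y [ 5. 12. 18.] Z [ 8. 27.]
[162. 226.] 62 X [63. 70. 74.] Y [-1.  5.  9.] Z [ 9. 27.]
```

>>> apply_moves(plan=[1,0.004,-0.006,0,0,1,0.012,-0.017,0,0,1,0.023,-0.035,0,0,1,0.04,-0.06,0,0,1,0.04,-0.06,0,0,1,0.04,-0.06,0,0,1,0.04,-0.06,0,0])

```text
clock: 6.5
position: [637.7, 281.5, 249.4]
ee_rot: [0.957, 0.291, -0.0, -0.0]
contact_force: [-0.1, 0.4, -4.3]
gripper_width: 17.2
```

```bash
python3 st.py; python3 sn.py g 637 283 200; S=$(python3 -c "
from h import *
p=arm.read_state()['position'];print(*p)"); python3 loc.py g $S 214; python3 loct.py g $S 214
```

```text
t 6.5 p [637.7 281.5 249.4] yhead -56.2 z [-0.  0. -1.] F [-0.1  0.4 -4.3] T [ 0.05 -0.01 -0.04] w 17.2 j [ 0.65  0.5   0.24 -0.   -1.31  1.51]
[236. 233.] 211 X [-32. -21. -10.] Y [24. 37. 52.] Z [10. 28.]
[209. 236.] 196 X [-88. -77. -66.] Y [20. 27. 52.] Z [ 9. 28.]
[282. 237.] 108 X [65. 71. 77.] Y [10. 15. 21.] Z [ 9. 28.]
[181. 142.] 81 X [-89. -80. -75.] Y [49. 56. 62.] Z [ 8. 27.]
[175. 152.] 56 X [-73. -67. -64.] Y [26. 34. 39.] Z [ 9. 25.]
[195. 166.] 72 X [-19. -12.  -8.] Y [50. 56. 62.] Z [10. 27.]
[185. 166.] 80 X [-31. -25. -20.] Y [29. 36. 42.] Z [ 9. 27.]
[202. 205.] 76 X [67. 74. 78.] Y [18. 25. 31.] Z [10. 27.]
```

View pics/g2_side.png

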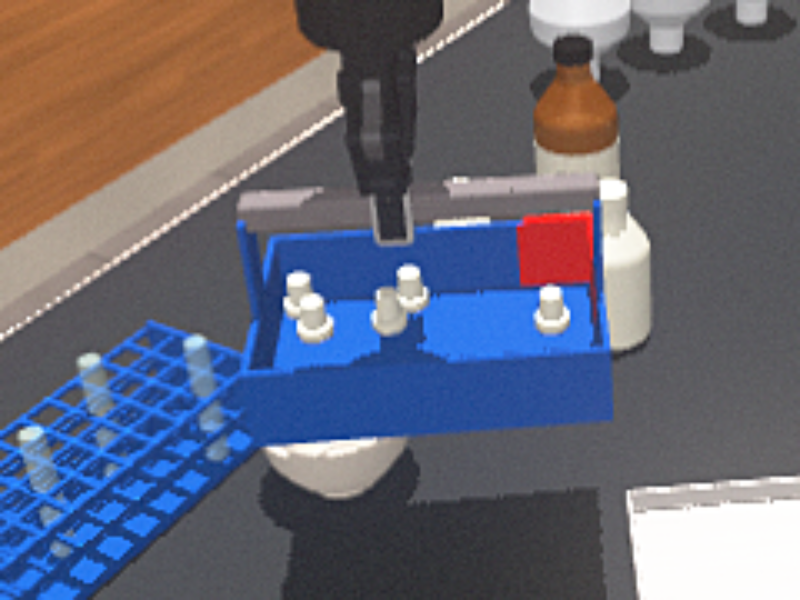

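>>> apply_moves(plan=[1,-0.002,0.003,0,0,1,-0.006,0.009,-0.005,0,1,-0.011,0.017,-0.013,0,1,-0.018,0.026,-0.024,0,1,-0.024,0.036,-0.035,0,1,-0.031,0.046,-0.046,0,1,-0.037,0.055,-0.057,0,1,-0.04,0.06,-0.068,0])

```text
clock: 7.27
position: [596.0, 344.8, 179.9]
ee_rot: [0.956, 0.293, -0.0, -0.0]
contact_force: [-0.6, 0.5, -4.2]
gripper_width: 17.3
```

>>> apply_moves(plan=[1,0,0,-0.012,0,1,0,0,-0.025,0,1,0,0,-0.038,0,1,0,0,-0.051,0,1,0,0,-0.063,0,1,0,0,-0.073,0,1,0,0,-0.081,0,1,0,0,-0.084,0])

```text
clock: 7.93
position: [596.9, 342.4, 95.4]
ee_rot: [0.957, 0.292, -0.001, 0.0]
contact_force: [-0.3, 0.1, -4.3]
gripper_width: 17.2
```

```bash
python3 st.py; python3 sn.py i 560 300 50
```

```text
t 7.93 p [596.9 342.4  95.4] yhead -56.1 z [-0.002 -0.002 -1.   ] F [-0.3  0.1 -4.3] T [0.04 0.03 0.04] w 17.2 j [ 0.76  0.6   0.01 -0.   -0.99  1.41]
```

View pics/i2_side.png

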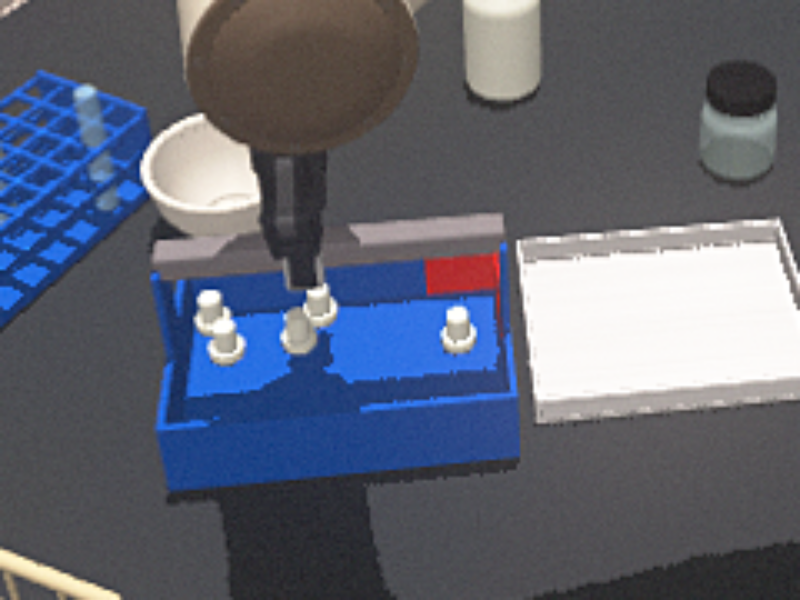

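View pics/i2_top.png

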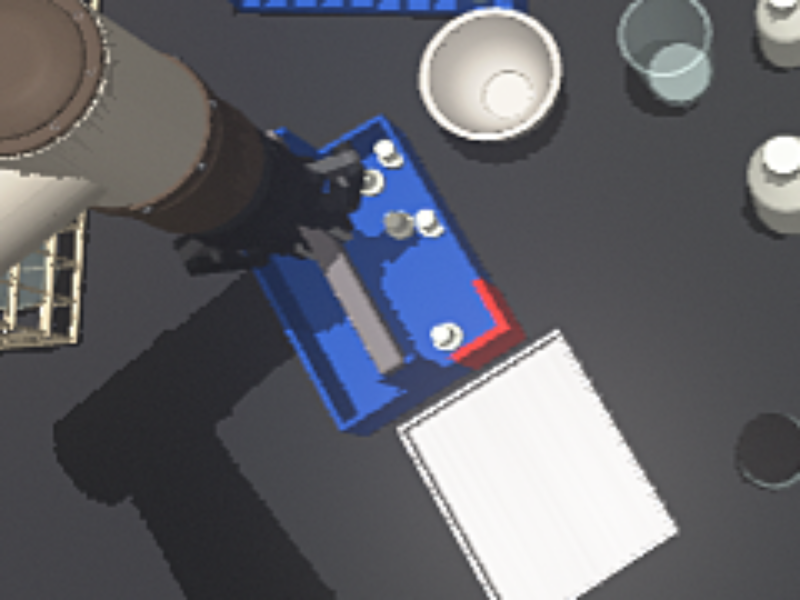

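>>> apply_moves(plan=[1,-0.0075,-0.005,-0.001,0,1,-0.0115,-0.0077,0.003,0,1,-0.0156,-0.0105,0.008,0,1,-0.0235,-0.0157,0.016,0,1,-0.0235,-0.0157,0.016,0])

```text
clock: 8.45
position: [575.3, 328.4, 117.3]
ee_rot: [0.956, 0.292, 0.004, -0.001]
contact_force: [1.9, 1.0, -2.9]
gripper_width: 16.9
```

```bash
python3 st.py; python3 sn.py j 540 290 50
```

```text
t 8.45 p [575.3 328.4 117.3] yhead -56.03 z [ 0.006  0.005 -1.   ] F [ 1.9  1.  -2.9] T [ 0.64 -0.93 -0.02] w 16.9 j [ 0.76  0.53 -0.05  0.   -0.98  1.4 ]
```

View pics/j2_side.png

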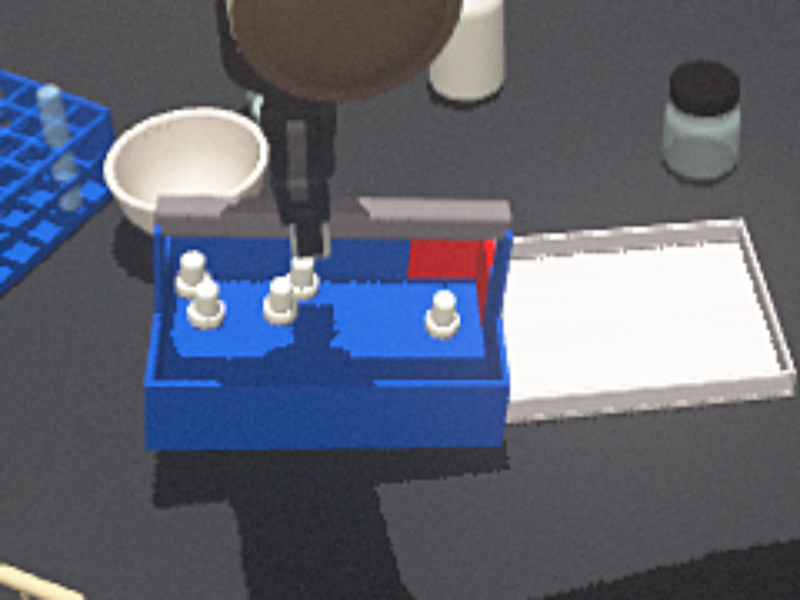

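>>> apply_moves(plan=[1,-0.004,-0.003,-0.006,0,1,-0.0085,-0.0055,-0.002,0,1,-0.013,-0.009,0.003,0,1,-0.0175,-0.0118,0.009,0,1,-0.0175,-0.0118,0.009,0])

```text
clock: 8.97
position: [558.6, 317.2, 124.9]
ee_rot: [0.956, 0.292, 0.004, -0.001]
contact_force: [5.0, 3.9, -1.3]
gripper_width: 16.5
```

```bash
python3 st.py; python3 sn.py k 540 290 50
```

```text
t 8.97 p [558.6 317.2 124.9] yhead -56.02 z [ 0.007  0.005 -1.   ] F [ 5.   3.9 -1.3] T [ 1.24 -1.84 -0.02] w 16.5 j [ 0.77  0.5  -0.09  0.   -0.97  1.39]
```

View pics/k2_side.png

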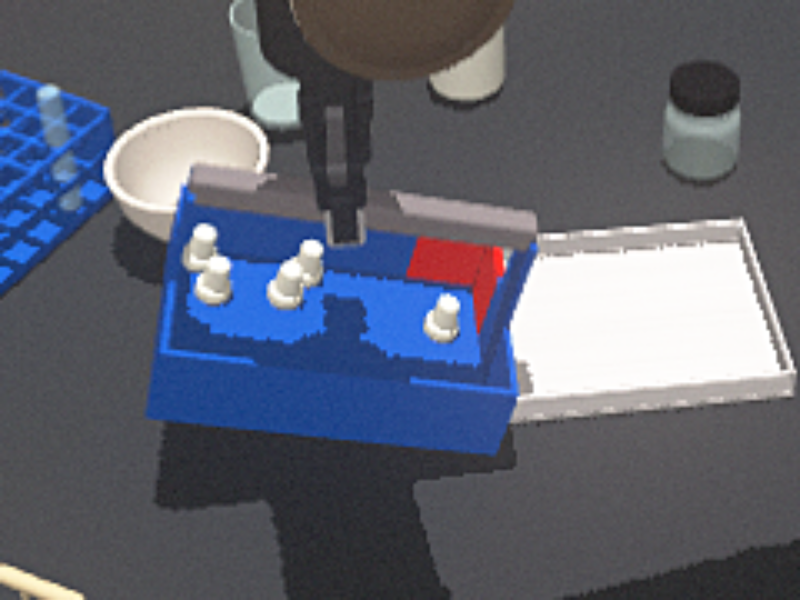

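```bash
cat > tilt.py <<'E'
import sys
from h import *
# fit line to bar: near TCP line, grey pixels, side cam
t=sys.argv[1]; gx,gy,gz=map(float,sys.argv[2:5]); hd=float(sys.argv[5]) if len(sys.argv)>5 else 213.9
a=np.radians(hd); ex=np.array([np.cos(a),np.sin(a)]); ey=np.array([-ex[1],ex[0]])
d=load(t,"side"); W=world_map(d); hsv=cv2.cvtColor(d["color"],cv2.COLOR_RGB2HSV)
q=W[...,:2]-[gx,gy]; X=q@ex; Y=q@ey; Z=W[...,2]-(gz+19)
m=(abs(X)<130)&(abs(X)>28)&(Y<14)&(Y>-16)&(abs(Z)<95)&(hsv[...,1]<70)&(hsv[...,2]>70)&(hsv[...,2]<190)
x,z=X[m],Z[m]
for _ in range(15):
    p=np.polyfit(x,z,1); r=z-np.polyval(p,x); k=abs(r)<max(2*np.median(abs(r)),4); x,z=x[k],z[k]
print("bar n",len(x),"tilt deg",np.degrees(-np.arctan(p[0])).round(1),"z at grip",p[1].round(1),"range",x.min().round(),x.max().round(),"resid",r.std().round(1))
b=cv2.inRange(hsv,(100,120,60),(130,255,255))>0
red=((hsv[...,0]<8)|(hsv[...,0]>172))&(hsv[...,1]>150)
mm=(b|red)&(abs(X)<170)&(abs(Y)<80)&(W[...,2]>-10)&(W[...,2]<200)
print("min z of carrier",np.percentile(W[...,2][mm],0.5).round(1), "max X",np.percentile(X[mm],99.8).round())
E
python3 tilt.py k 558.6 317.2 124.9;python3 tilt.py j 575.3 328.4 117.3; python3 tilt.py i 596.9 342.4 95.4
```

```text
bar n 524 tilt deg 16.3 z at grip 8.3 range -82.0 110.0 resid 1.6
min z of carrier 10.3 max X 103.0
bar n 550 tilt deg 6.9 z at grip 8.3 range -83.0 116.0 resid 1.5
min z of carrier 16.1 max X 111.0
bar n 571 tilt deg -0.2 z at grip 8.6 range -84.0 116.0 resid 1.5
min z of carrier 3.1 max X 116.0
```

>>> apply_moves(plan=[1,-0.0066,-0.0044,0.002,0,1,-0.0133,-0.0089,0.006,0,1,-0.02,-0.0133,0.009,0,1,-0.0266,-0.0178,0.012,0,1,-0.0332,-0.0222,0.015,0,1,-0.0366,-0.0245,0.016,0,1,-0.0366,-0.0245,0.016,0])

```text
clock: 9.65
position: [523.5, 293.7, 142.3]
ee_rot: [0.956, 0.293, 0.006, -0.002]
contact_force: [6.3, 5.0, 3.0]
gripper_width: 17.0
```

```bash
python3 st.py; python3 sn.py l 520 280 50; S=$(python3 -c "
from h import *
p=arm.read_state()['position'];print(*p)"); python3 tilt.py l $S
```

```text
t 9.65 p [523.5 293.7 142.3] yhead -55.95 z [ 0.011  0.007 -1.   ] F [6.3 5.  3. ] T [ 1.29 -1.99 -0.  ] w 17.0 j [ 0.78  0.41 -0.19  0.   -0.96  1.38]
bar n 422 tilt deg 33.1 z at grip 8.8 range -72.0 95.0 resid 1.6
min z of carrier 15.8 max X 83.0
```

View pics/l2_side.png

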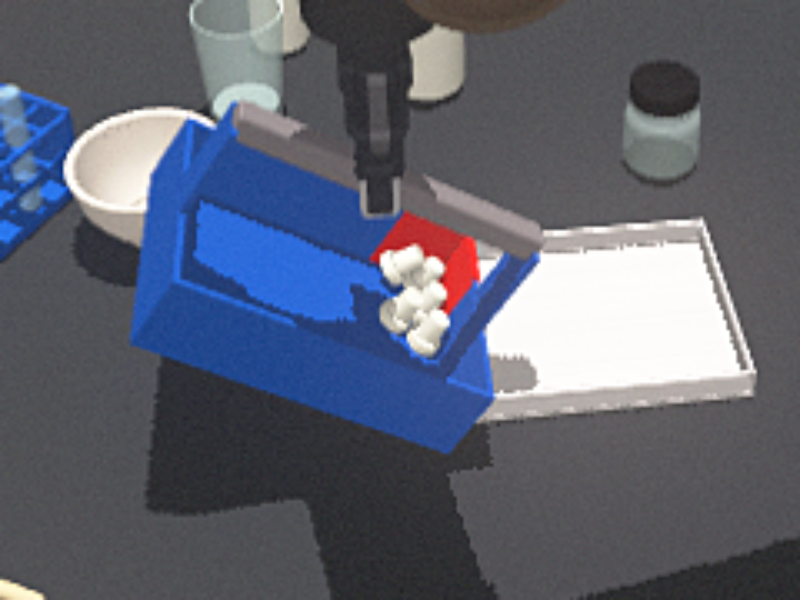

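>>> apply_moves(plan=[1,0,0,0.006,0,1,0,0,0.016,0,1,0,0,0.028,0,1,-0.005,-0.003,0.04,0,1,-0.013,-0.009,0.05,0,1,-0.025,-0.016,0.058,0,1,-0.038,-0.025,0.06,0,1,-0.05,-0.033,0.06,0])

```text
clock: 10.42
position: [467.8, 256.4, 198.9]
ee_rot: [0.957, 0.292, -0.001, 0.0]
contact_force: [-0.9, -0.2, -3.4]
gripper_width: 16.9
```

>>> apply_moves(plan=[1,-0.009,-0.004,0,0,1,-0.013,-0.005,0,0,1,-0.015,-0.005,0,0,1,-0.015,-0.005,0,0,1,-0.015,-0.005,0,0])

```text
clock: 10.83
position: [455.1, 253.4, 198.3]
ee_rot: [0.956, 0.292, 0.0, 0.0]
contact_force: [-0.9, 0.7, -5.1]
gripper_width: 17.0
```

```bash
python3 st.py; python3 sn.py m 460 250 100; S=$(python3 -c "
from h import *
p=arm.read_state()['position'];print(*p)"); python3 tilt.py m $S
```

```text
t 10.83 p [455.1 253.4 198.3] yhead -56.05 z [ 0.  0. -1.] F [-0.9  0.7 -5.1] T [-0.03  0.1  -0.02] w 17.0 j [ 0.82  0.24 -0.3   0.   -1.04  1.34]
bar n 416 tilt deg 32.2 z at grip 8.1 range -74.0 95.0 resid 1.7
min z of carrier 73.5 max X 86.0
```

View pics/m2_side.png

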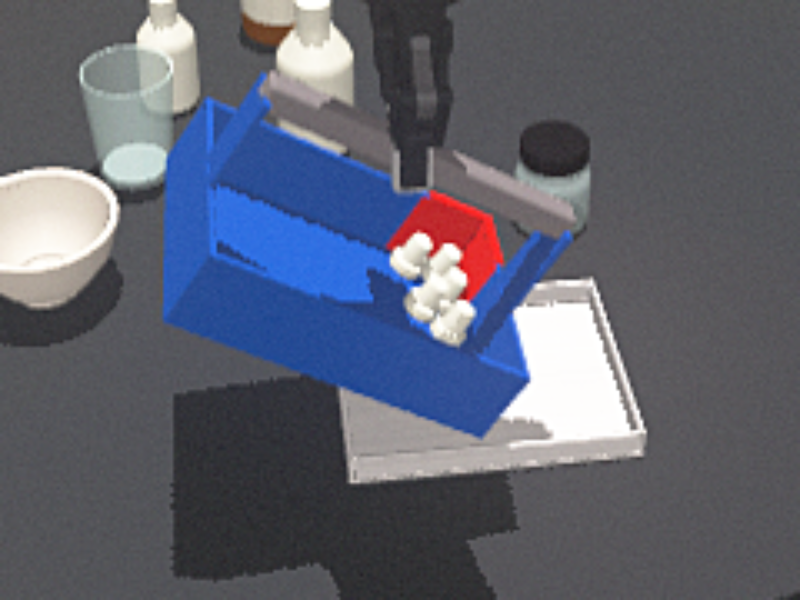

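View pics/m2_top.png

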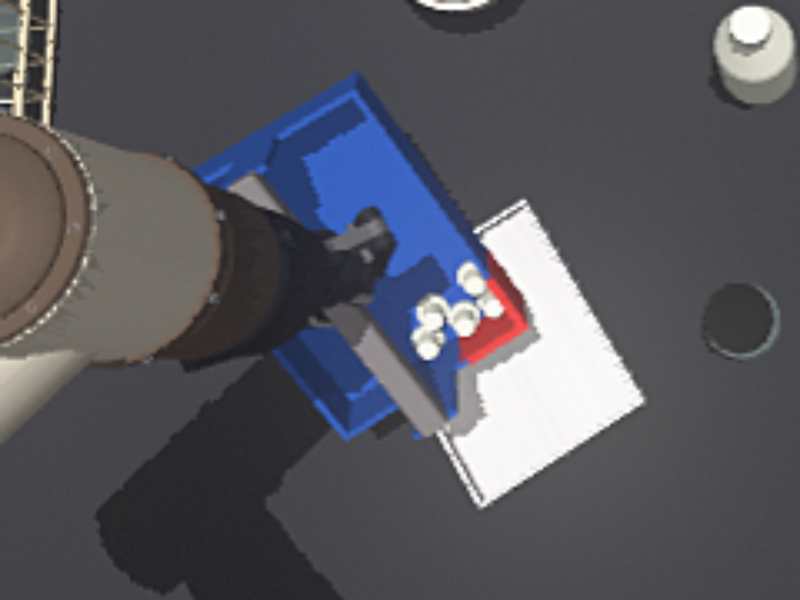

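```bash
cat > dst.py <<'E'
import sys
from h import *
t=sys.argv[1]; g=np.array(list(map(float,sys.argv[2:5])))+[0,0,19]; th=np.radians(float(sys.argv[5])); a=np.radians(float(sys.argv[6]) if len(sys.argv)>6 else 213.9)
ux=np.array([np.cos(a),np.sin(a),0]); ey=np.array([-ux[1],ux[0],0]); k=np.array([0,0,1.])
ex=ux*np.cos(th)-k*np.sin(th); ez=np.cross(ex,ey); B=np.array([ex,ey,ez])
c=g+ex*111+ey*66-ez*106; print("red corner",c.round(1))
b=np.radians(33.8); q=c[:2]-[432.7,202.7]; print("in tray",(q@[np.cos(b),np.sin(b)]).round(1),(q@[-np.sin(b),np.cos(b)]).round(1))
for n in("side","top"):
    d=load(t,n); W=world_map(d); hsv=cv2.cvtColor(d["color"],cv2.COLOR_RGB2HSV)
    L=(W-c)@B.T   # rel to red corner
    m=(L[...,0]<6)&(L[...,0]>-190)&(L[...,1]<6)&(L[...,1]>-135)&(L[...,2]>4)&(L[...,2]<45)&(hsv[...,1]<90)&(hsv[...,2]>90)
    # stem tops only
    for nm,mk in (("all",m),("top",m&(L[...,2]>21))):
        N,l,st,cc=cv2.connectedComponentsWithStats(mk.astype(np.uint8),connectivity=4)
        for i in range(1,N):
            if st[i,4]>5: p=L[l==i]; print(n,nm,cc[i].round(),st[i,4],"mean",p.mean(0).round(),"min",p.min(0).round(),"max",p.max(0).round())
E
python3 dst.py m 455.1 253.4 198.3 32.2
```

```text
red corner [460.8 177.7  68.5]
in tray 9.5 -36.4
side all [337. 286.] 408 mean [-27. -42.  14.] min [-49. -76.   4.] max [-5. -3. 25.]
side top [332. 272.] 14 mean [-39. -16.  23.] min [-45. -23.  21.] max [-32. -11.  25.]
side top [341. 276.] 15 mean [-18. -14.  22.] min [-24. -19.  21.] max [-13.  -9.  24.]
side top [343. 283.] 19 mean [-17. -37.  22.] min [-23. -43.  21.] max [-11. -28.  24.]
side top [337. 285.] 20 mean [-34. -52.  23.] min [-40. -59.  21.] max [-26. -44.  24.]
side top [345. 293.] 20 mean [-17. -68.  22.] min [-23. -73.  21.] max [-10. -61.  24.]
top all [215. 258.] 86 mean [-30. -11.  16.] min [-47. -19.   4.] max [-4. -4. 24.]
top all [200. 269.] 123 mean [-26. -53.  14.] min [-42. -71.   4.] max [ -4. -37.  23.]
top all [210. 267.] 54 mean [-18. -31.  15.] min [-26. -42.   4.] max [-11. -22.  23.]
```

>>> apply_moves(plan=[1,0,0,0,0,1,0,0,0,0,1,0,0,0,0,1,0,0,0,0,1,0,0,0,0,1,0,0,0,0,1,0,0,0,0,1,0,0,0,0])

```text
clock: 11.6
position: [454.8, 253.0, 198.3]
ee_rot: [0.956, 0.292, 0.0, -0.0]
contact_force: [0.2, 0.5, -3.4]
gripper_width: 16.8
```

```bash
python3 st.py; python3 sn.py n 460 250 100; S=$(python3 -c "
from h import *
p=arm.read_state()['position'];print(*p)"); python3 tilt.py n $S; python3 dst.py n $S 32.2 | grep -v all
python3 -c "
from h import *
a=load('a','top')['color'].astype(int);b=load('n','top')['color'].astype(int)
for n,(x0,y0,x1,y1) in dict(poly=(280,165,315,205),small=(285,120,308,155),amber=(330,115,372,168),jar=(278,250,310,282),bowl=(182,130,235,180),beaker=(243,125,278,168)).items(): print(n,abs(a-b)[y0:y1,x0:x1].mean().round(1))"
```

```text
t 11.6 p [454.8 253.  198.3] yhead -56.07 z [ 0.  0. -1.] F [ 0.2  0.5 -3.4] T [-0.04  0.12  0.02] w 16.8 j [ 0.82  0.24 -0.3   0.   -1.04  1.34]
bar n 405 tilt deg 32.2 z at grip 7.9 range -75.0 95.0 resid 1.6
min z of carrier 73.9 max X 86.0
red corner [460.6 177.3  68.5]
in tray 9.0 -36.6
side top [333. 272.] 17 mean [-39. -16.  22.] min [-45. -22.  21.] max [-33.  -9.  24.]
side top [342. 276.] 17 mean [-17. -14.  23.] min [-23. -21.  21.] max [-11.  -8.  24.]
side top [343. 283.] 17 mean [-17. -36.  22.] min [-22. -43.  21.] max [-12. -30.  23.]
side top [337. 285.] 19 mean [-34. -51.  23.] min [-40. -58.  21.] max [-28. -46.  24.]
side top [346. 293.] 22 mean [-17. -67.  22.] min [-23. -72.  21.] max [-11. -60.  24.]
poly 0.8
small 0.8
amber 1.0
jar 1.5
bowl 0.8
beaker 0.9
```

View pics/n2_side.png

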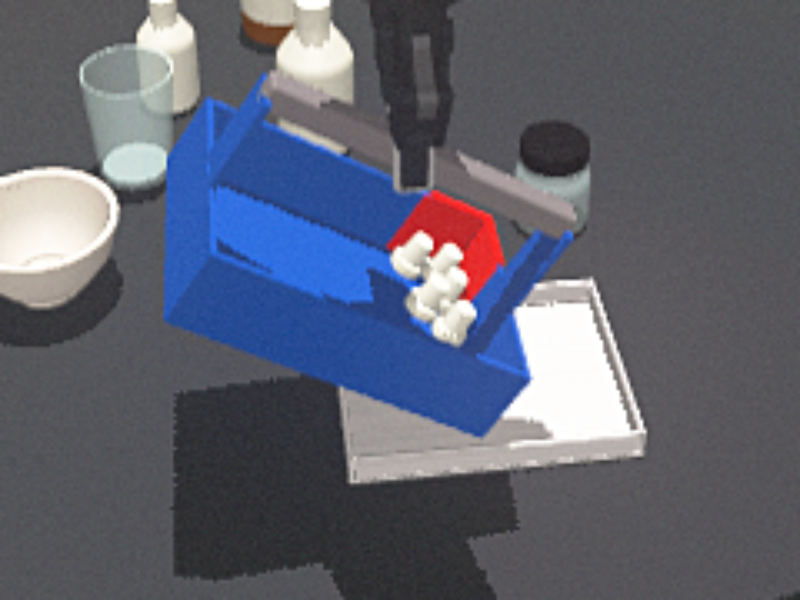

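The picture shows all five stoppers gathered at the red end, around crop pixels (400–470, 240–340). Nothing has moved since the picture before, and the carrier hangs free above the tray.

```bash
python3 -c "
from h import *
print(arm.job_done())"; python3 st.py
```

```text
the job is handed in; nothing more can be done
None
the job is handed in; nothing more can be done
```

The job is handed in. The carrier hangs in the gripper alone over the catch tray, leaning about 32°, with all five stoppers gathered at the red end.

**How it was done:** The moves cannot tilt the tool. I lifted the carrier by its bar and slid the stoppers towards the red side with two gentle runs ending in sudden stops. I then pushed its lower end against the outside of the tray rim so it turned in the grip. After that I lifted it clear and moved it over the tray.

**Last checks, at 11.6 s of the 43 s:**
- **Tilt and stillness:** it leaned 32.2° (0.56 rad), the same in two pictures about 0.8 s apart. The stoppers had not moved between them.
- **Red corner:** it was about 68 mm up and inside the tray outline, at (9, −37) mm in the tray's frame. The carrier's lowest visible point was about 74 mm up.
- **Stoppers:** all five were inside. The farthest was about 71 mm from the red corner, against the 90 mm limit.
- **Bystanders:** the picture areas around the bottles, jar, beaker and bowl matched the start.

**Short of the ideal:** the lean is along the carrier's length, not straight towards the red corner. The stoppers therefore sit as a group up to about 70 mm along the red end wall. They are not packed tightly into the corner.

No check failed, but hand-in reports no verdict.

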